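# Find the loose bearing bolt and hold its cap open

## Robot

A 6-joint arm with a two-finger parallel gripper is mounted at the origin on a cart in front of the work surface, level with it; the furniture and walls round the work are solid. World frame = base frame: x ahead of the robot, y to its left, z up, the work surface at z = 0. Lengths are in mm, angles in degrees, forces in N, time in s.
With the tool pointing down it reaches from about 350 to 850 mm from the base axis. Payload 8.1 kg.
Tool frame: the origin (TCP) lies at the very end of the fingers, on their centre line; the grasp point (between the pads) lies 19 mm behind it (r.grasp_offset is the distance from the TCP to the grasp point, in mm); z points along the fingers, y is the line along which they close (so a half turn about z gives the same grasp; the last joint's range is limited). The gripper opens to 85 mm and grips with 20 to 120 N. Pads are 22 mm wide; open, the fingers measure 114 mm over their backs; the gripper's body (76 mm by 85 mm) begins 54 mm behind the grasp point. The pads swing forward as they close: fully open they stand 13 mm farther back than shut.
Start: joints at [61.054, 7.471, 85.268, -0, 87.261, -4.893], TCP at [244.526, 547.916, 207.792] pointing down, gripper open.
Joint ranges: [-169.43, 169.43], [-51.17, 129.36], [1.28, 143.12], [-76.62, 256.62], [0, 156.53], [-152.29, 152.29]. Speed limits (degrees/s): [136.94, 136.94, 159.86, 180, 180, 180].

## Interface

Orientations are given as [roll, pitch, yaw] about the fixed x, y, z axes, in that order (R = Rz(yaw) Ry(pitch) Rx(roll)).
In Python, from bench import r gives the robot as it stands.
- The arm moves only by the tool carry_out, never from a script. Its argument "commands" is a list of rows, each an object with "jaw": the finger opening in m, from 0 to 0.0854; "translation": the shift along the tool's x, y, z in m, a list of three; "spin": the turn about the tool's z in rad. A call has exactly 8 rows; each row shifts and turns the commanded pose from where the row before left it, along the tool's axes as they then stand; what a row does not reach is not made up. A row lasts 1/12 s, in which the tool goes at most 41.7 mm and 7.16 degrees, less where a joint would pass 70% of its speed; a pose out of reach is approached as far as the arm can. A call is refused whole if a number of a shift passes 0.0417 or a number of a turn 0.125, either way. A call with a gripper value outside its range is refused whole. The fingers move at their own pace and stop on an object; "squeeze" is the grip in N (left out, the last holds). Time passes only in rows, so rows that do not move let the fingers close, or fill a call up. It gives the time, the measured TCP pose, the force, the opening and the grip force at its end, in the units of the state.
- r.sense(): the state, without advancing time (a new reading comes with each control period).
- r.snapshot(name): name is "scene" or "top"; returns a dict with "pixels" (420x560x3 uint8, blue, green, red), "K" (3x3 intrinsics, pixels), "extrinsics" (4x4, takes a point from camera to world coordinates). Camera axes: x right, y down, z forward; pixel columns grow to the right and rows downward; lengths in mm; the calibration is good to about 2 mm. A picture is of the moment at which its call begins. There is no depth.
- r.hand_in(): hands the job in; it is judged then, once.
Trained networks look in a picture, given as the dict that the camera call returned (one of the last four; its "shot" number tells which), for a name from the list of things; names that differ only in an ending like _2 or _b are one class to them, and where a whole thing is asked for, a point or a joint stands for the part that bears it (a point fixed in the world has none). Each returns a list of dicts, best first, with "score" (0 to 1); they miss things now and then, are a little off and sometimes report something else, mostly with a low value. They report only what shows in the picture. A call takes as long as a camera call. They do not tell look-alikes from the thing itself.
- r.spot_in(picture, target): "xy" ([column, row] in pixels, amid what is visible of it).
- r.regions_of(picture, target): "pixels" (420x560 bool, what is visible of it) and "xy" ([column, row] in pixels, amid what is visible of it).
- r.landmark_of(picture, target): "xy" ([column, row] in pixels: a listed point, or the origin of a listed thing).
The state is a dict: "time": time; "joint_pos": joint angles; "qd": joint speeds; "joint_efforts": joint torques, N m; "tool_pos": TCP position; "tcp_rot": TCP orientation; "ft_force": force on the tool from outside, world axes, zero at the start; "wrist_torque": the same for the moment, N m; "finger_gap": finger opening in mm; "grip_force": force on a finger pad.
Only numpy, scipy, OpenCV 4.12 (cv2) and the standard library are available. Lean on these libraries where they do the work, as an engineer would, in place of code of your own. Each camera call takes 0.05 s, during which the arm holds its last target. There are 200 camera calls.

## Task

Lift the red dust cap off the left bolt of the bearing bed and stand it rim down on the bare table, then tap the three bolt heads with your fingertips from left to right to find the one that gives. Take the bearing cap of that loose bolt by its orange tab, lift it open by at least 45 degrees and finish while still holding it there, so that the bearing can be inspected. Leave the oil can, the jar and the chuck key alone.

Things in the scene. Friction and masses are not known exactly. Their poses are not given: they have to be found in the camera images.
- bed: grey bearing bed, fixed: base plate 154 (x) x 222 (y) x 15 mm, yaw 0.4 to 0.9 rad. Origin at the centre of its underside; x away from the robot, y left along the shaft, z up. Three green pedestals (46 mm wide in y, up to z = 52 mm) at y = +75 (left), 0 (middle), -75 mm (right) carry a 22 mm steel shaft along y at x = 0, z = 52 mm
- dust_cap: loose red plastic dust cap (inverted round cup, 35 mm across, 34 mm high, 3 mm wall, about 40 g, closed top), at first over the head of the left bolt, standing on the flange of the left bearing cap at z = 62.5 mm of the bed. Origin at the centre of its open lower rim, z up through its closed top. Raised by 25 mm it clears the bolt head
- bolt_1: left bolt (seen from the robot): steel hexagon head 21 mm across, 12 mm high. Origin at the centre of its flat top, z up; untouched it lies at x = -46, y = 75, z = 82 mm of the bed. Tapped, a tight bolt gives under 1.5 mm; the loose one sinks 5 mm on a light spring (1.5 to 2.5 N), stops hard and springs back. One of the three, any, is loose; all look alike
- bolt_2: middle bolt (seen from the robot): steel hexagon head 21 mm across, 12 mm high. Origin at the centre of its flat top, z up; untouched it lies at x = -46, y = 0, z = 82 mm of the bed. Tapped, a tight bolt gives under 1.5 mm; the loose one sinks 5 mm on a light spring (1.5 to 2.5 N), stops hard and springs back. One of the three, any, is loose; all look alike
- bolt_3: right bolt (seen from the robot): steel hexagon head 21 mm across, 12 mm high. Origin at the centre of its flat top, z up; untouched it lies at x = -46, y = -75, z = 82 mm of the bed. Tapped, a tight bolt gives under 1.5 mm; the loose one sinks 5 mm on a light spring (1.5 to 2.5 N), stops hard and springs back. One of the three, any, is loose; all look alike
- tab_1 (a point): upright orange lifting tab, part of the left bearing cap: 10 mm thick (its y), 24 mm long (x), rounded top. Origin at the grip point, 12 mm below its top and 24 mm above the cap's arch; closed, at x = 0, z = 100 mm of the bed. Pinch it across y from above; it swings about the hinge line, which lies 58 mm behind (+x) and 42 mm below the origin while closed
- tab_2 (a point): upright orange lifting tab, part of the middle bearing cap: 10 mm thick (its y), 24 mm long (x), rounded top. Origin at the grip point, 12 mm below its top and 24 mm above the cap's arch; closed, at x = 0, z = 100 mm of the bed. Pinch it across y from above; it swings about the hinge line, which lies 58 mm behind (+x) and 42 mm below the origin while closed
- tab_3 (a point): upright orange lifting tab, part of the right bearing cap: 10 mm thick (its y), 24 mm long (x), rounded top. Origin at the grip point, 12 mm below its top and 24 mm above the cap's arch; closed, at x = 0, z = 100 mm of the bed. Pinch it across y from above; it swings about the hinge line, which lies 58 mm behind (+x) and 42 mm below the origin while closed
- cap_1 (a joint): opening angle of the left green bearing cap (arched strap over the shaft, 44 mm wide, 0.4 kg with bolt and tab), hinged at the back along the bed's y: 0 closed, grows as its front rises, stop at 1.25 rad; it falls shut when let go. A tight bolt keeps its cap from being lifted; the loose bolt comes up with its cap
- cap_2 (a joint): opening angle of the middle green bearing cap (arched strap over the shaft, 44 mm wide, 0.4 kg with bolt and tab), hinged at the back along the bed's y: 0 closed, grows as its front rises, stop at 1.25 rad; it falls shut when let go. A tight bolt keeps its cap from being lifted; the loose bolt comes up with its cap
- cap_3 (a joint): opening angle of the right green bearing cap (arched strap over the shaft, 44 mm wide, 0.4 kg with bolt and tab), hinged at the back along the bed's y: 0 closed, grows as its front rises, stop at 1.25 rad; it falls shut when let go. A tight bolt keeps its cap from being lifted; the loose bolt comes up with its cap
- oil_can: small brass oil can, 60 mm wide, 119 mm high, right of the bed; origin at the centre of its underside; leave alone
- paste_jar: white jar with red lid, 52 mm wide, 60 mm high, in front of the bed, to the left; origin at the centre of its underside; leave alone
- chuck_key: steel T-handled chuck key, 66 x 72 x 18 mm, lying right of the bed; origin at the centre of its underside; leave alone
Mind the look-alikes: they are no part of the job. What is shaped like the dust_cap but yellow is not meant.

How it is judged (in metres and radians):
On the way, in this order (a step that is already met when the one before it is completed fails the run):
1. the dust cap stands on the table, rim down, let go (height (world z) of dust_cap between -0.01 and 0.008 m and angle between dust_cap's own z axis and vertical below 0.2 rad and contact force between the fingers and dust_cap below 0.1 N and linear speed of dust_cap below 0.05 m/s), for 0.2 s.
2. the left bolt head is tapped with the fingers (over 1 N) (contact force between the fingers and bolt_1 above 1 N and value of joint each of cap_1, cap_2, cap_3 below 0.1 rad), for 0.02 s.
3. the middle bolt head is tapped with the fingers (over 1 N) (contact force between the fingers and bolt_2 above 1 N and value of joint each of cap_1, cap_2, cap_3 below 0.1 rad), for 0.02 s.
4. the right bolt head is tapped with the fingers (over 1 N) (contact force between the fingers and bolt_3 above 1 N and value of joint each of cap_1, cap_2, cap_3 below 0.1 rad), for 0.02 s.
At the end, for the whole second after the job is handed in: One bearing cap (only the loose bolt lets its cap move) stands open by more than 0.7 rad (40 degrees), still within 0.2 rad/s, with the fingers on its orange tab (over 0.5 N); the dust cap stands still on the table itself, rim down, upright within 0.2 rad (height (world z) of dust_cap between -0.01 and 0.008 m and angle between dust_cap's own z axis and vertical below 0.2 rad and linear speed of dust_cap below 0.05 m/s and ((value of joint cap_1 above 0.7 rad and velocity of joint cap_1 between -0.2 and 0.2 rad/s and contact force between the fingers and cap_1_c5 above 0.5 N) or (value of joint cap_2 above 0.7 rad and velocity of joint cap_2 between -0.2 and 0.2 rad/s and contact force between the fingers and cap_2_c5 above 0.5 N) or (value of joint cap_3 above 0.7 rad and velocity of joint cap_3 between -0.2 and 0.2 rad/s and contact force between the fingers and cap_3_c5 above 0.5 N))); the arm keeps its last pose, push and grip.
It fails at once if the oil can is pushed more than 30 mm or tipped (distance of oil_can from where it was at the start of the episode above 0.03 m or angle between oil_can's own z axis and vertical above 0.5 rad).
It fails at once if the jar is pushed more than 30 mm or tipped (distance of paste_jar from where it was at the start of the episode above 0.03 m or angle between paste_jar's own z axis and vertical above 0.5 rad).
It fails at once if the chuck key is pushed more than 30 mm or tipped (distance of chuck_key from where it was at the start of the episode above 0.03 m or angle between chuck_key's own z axis and vertical above 0.5 rad).
It also fails if it takes over 58 s, if anything falls off the work surface, if the arm or the gripper's body presses on something with over 40 N, if the wrist force passes 120 N, or if a joint passes its speed limit or range.

## Working session

There is one attempt and no reset: what is moved stays moved. The work goes in short steps, Python scripts to look and compute and a tool call to move; the robot and the scene stay as the last step left them, time stands still between calls to the robot, and variables do not carry over. Pictures are saved under pics/ and viewed, at most 10 in all, crops included, and the job is handed in when it is done.

Besides the shell and the picture viewer there is one more tool, called after "Call:" as name(argument=value, ...), one argument or row to a line, values as JSON. carry_out: Moves the arm, as the interface text tells. Its arguments: {"type":"object","properties":{"commands":{"type":"array","items":{"type":"object","properties":{"jaw":{"type":"number"},"translation":{"type":"array","items":{"type":"number"}},"spin":{"type":"number"}}}},"squeeze":{"type":"number"}},"required":["commands"]}

```bash
mkdir -p pics; python3 - <<'E'
from bench import r
import cv2,numpy as np
s=r.sense();print({k:np.round(v,2) for k,v in s.items()})
for n in("scene","top"):
    p=r.snapshot(n);cv2.imwrite(f"pics/{n}0.png",p["pixels"]);print(n,p["K"].round(1).tolist(),p["extrinsics"].round(3).tolist())
    for t in("bed","dust_cap","bolt_1","tab_1","oil_can","paste_jar","chuck_key"):
        print(t,[(np.round(d["xy"],1).tolist(),round(float(d["score"]),2)) for d in r.landmark_of(p,t)])
E
```

```text
{'time': np.float64(0.0), 'joint_pos': array([61.06,  7.51, 85.33, -0.  , 87.26, -4.89]), 'qd': array([ 0.02, -0.02, -0.14,  0.04, -0.03,  0.12]), 'joint_efforts': array([ 0.000e+00, -5.694e+01, -5.006e+01, -0.000e+00,  2.000e-02,
       -0.000e+00]), 'tool_pos': array([244.22, 547.39, 206.74]), 'tcp_rot': array([-1.7989e+02, -1.0000e-02,  1.5595e+02]), 'ft_force': array([ 0.2 , -0.83, -0.34]), 'wrist_torque': array([-0.05, -0.1 ,  0.01]), 'grip_force': np.float64(0.0), 'finger_gap': np.float64(85.56)}
scene [[541.9, 0.0, 287.6], [0.0, 541.9, 213.4], [0.0, 0.0, 1.0]] [[-0.861, -0.238, 0.449, -45.857], [-0.508, 0.441, -0.74, 1201.58], [-0.022, -0.866, -0.5, 721.382], [0.0, 0.0, 0.0, 1.0]]
bed [([243.3, 263.1], 0.64)]
dust_cap [([353.9, 275.0], 0.84), ([295.7, 302.4], 0.82), ([278.0, 247.7], 0.54)]
bolt_1 [([236.1, 215.2], 0.49), ([256.2, 226.7], 0.45)]
tab_1 [([259.9, 241.9], 0.98), ([218.4, 210.5], 0.97), ([238.0, 223.8], 0.61), ([237.7, 211.5], 0.54)]
oil_can [([258.0, 197.0], 0.8)]
paste_jar [([338.4, 297.5], 0.84)]
chuck_key [([260.0, 238.5], 0.15)]
top [[450.2, 0.0, 288.8], [0.0, 450.2, 211.8], [0.0, 0.0, 1.0]] [[-0.014, -0.98, 0.201, 334.17], [-1.0, 0.015, 0.004, 243.232], [-0.007, -0.201, -0.98, 965.646], [0.0, 0.0, 0.0, 1.0]]
bed [([230.5, 190.6], 0.6)]
dust_cap [([191.9, 271.4], 0.62), ([235.2, 223.9], 0.51), ([264.2, 304.8], 0.47)]
bolt_1 [([244.0, 188.0], 0.52), ([258.7, 153.1], 0.46)]
tab_1 [([205.4, 210.8], 0.88), ([221.8, 180.9], 0.84), ([237.0, 142.9], 0.78)]
oil_can [([348.6, 134.7], 0.64)]
paste_jar [([223.3, 308.1], 0.86)]
chuck_key [([389.0, 186.8], 0.6)]
```

View pics/top0.png

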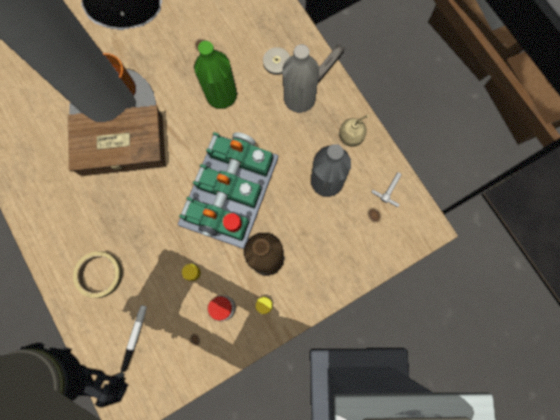

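View pics/scene0.png

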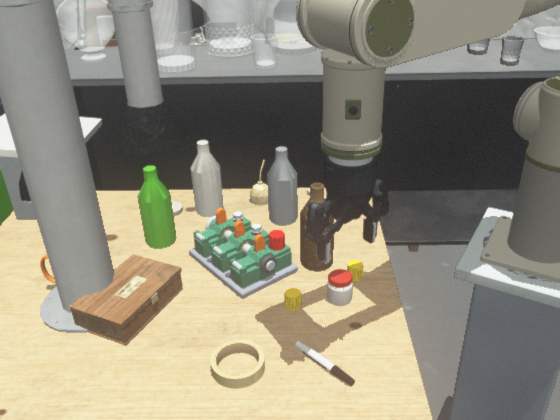

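```bash
cat > h.py <<'E'
import numpy as np
from scipy.optimize import least_squares
from bench import r
def proj(p,P):
    E=np.linalg.inv(p["extrinsics"]);c=np.atleast_2d(P)@E[:3,:3].T+E[:3,3];q=c@p["K"].T
    return q[:,:2]/q[:,2:]
def back(p,uv,z):
    d=p["extrinsics"][:3,:3]@np.linalg.inv(p["K"])@np.array([*uv,1.]);o=p["extrinsics"][:3,3]
    return (o+d*(z-o[2])/d[2])
def bed2w(b,P):
    P=np.atleast_2d(P);c,s=np.cos(b[2]),np.sin(b[2])
    return np.c_[b[0]+c*P[:,0]-s*P[:,1],b[1]+s*P[:,0]+c*P[:,1],P[:,2]]
E
python3 - <<'E'
from h import *
p=r.snapshot("top");q=r.snapshot("scene")
obs=[]
for im,uv,P in [(p,[205.4,210.8],[0,75,100]),(p,[221.8,180.9],[0,0,100]),(p,[237,142.9],[0,-75,100]),(p,[244,188],[-46,0,82]),(p,[258.7,153.1],[-46,-75,82]),(p,[235.2,223.9],[-46,75,62.5]),(p,[230.5,190.6],[0,0,0]),
 (q,[259.9,241.9],[0,75,100]),(q,[218.4,210.5],[0,-75,100]),(q,[236.1,215.2],[-46,-75,82]),(q,[256.2,226.7],[-46,0,82]),(q,[278,247.7],[-46,75,62.5]),(q,[237.9,223.8],[0,0,100])]: obs.append((im,uv,P))
f=lambda b:np.concatenate([proj(i,bed2w(b,P))[0]-u for i,u,P in obs])
s=least_squares(f,[500,320,.6],x_scale=[10,10,.1],loss="soft_l1");print(s.x,f(s.x).reshape(-1,2).round(1).tolist())
for z,n,u in[(0,"cap?",[191.9,271.4]),(0,"cap?",[264.2,304.8]),(0,"oil",[348.6,134.7]),(0,"jar",[223.3,308.1]),(0,"key",[389,186.8])]:print(n,back(p,u,z).round())
print(bed2w(s.x,[[-46,75,82],[-46,0,82],[-46,-75,82],[0,75,100],[0,0,100],[0,-75,100]]).round(1))
E
```

```text
[582.40239796 377.5800586    1.21741993] [[3.4, 2.1], [0.8, -2.8], [-1.1, 1.5], [1.1, -0.2], [-0.8, 1.4], [-2.1, -0.1], [-1.1, -0.1], [-1.5, -3.4], [1.3, 1.6], [0.6, -2.9], [-0.8, -2.1], [-2.0, -2.3], [0.3, 0.9]]
cap? [406. 455.   0.]
cap? [334. 301.   0.]
oil [709. 109.   0.]
jar [328. 387.   0.]
key [585.  24.   0.]
[[496.1 360.4  82. ]
 [566.5 334.4  82. ]
 [636.8 308.5  82. ]
 [512.  403.5 100. ]
 [582.4 377.6 100. ]
 [652.8 351.6 100. ]]
```

The views show the bed with its red cap at top (232,222), orange tabs at (208,213), (222,179), (236,145), a brown bottle close by at (264,253), and yellow decoys at (190,271) and (264,304). Next I'll refine the bed pose by colour and locate the bottles.

```bash
python3 - <<'E'
from h import *
import cv2
p=r.snapshot("top");q=r.snapshot("scene")
b0=[582.4,377.6,1.217]
obs=[]
def seg(im,lo,hi,P,rad):
    hsv=cv2.cvtColor(im["pixels"],cv2.COLOR_BGR2HSV)
    m=cv2.inRange(hsv,lo,hi)
    if lo[0]==0: m|=cv2.inRange(hsv,(174,lo[1],lo[2]),(180,255,255))
    u=proj(im,bed2w(b0,P))[0];yy,xx=np.mgrid[:420,:560]
    k=(m>0)&(np.hypot(xx-u[0],yy-u[1])<rad)
    n,l,st,c=cv2.connectedComponentsWithStats(k.astype(np.uint8))
    if n<2: print("none",P);return
    i=1+st[1:,4].argmax();print(P,u.round(1),c[i].round(1),st[i,2:]);obs.append((im,c[i],P))
for im in(p,q):
    for y in(75,0,-75): seg(im,(5,170,100),(14,255,255),[0,y,97],13)
    seg(im,(0,170,80),(4,255,255),[-46,75,82],20)
f=lambda b:np.concatenate([proj(i,bed2w(b,P))[0]-u for i,u,P in obs])
s=least_squares(f,b0,x_scale=[10,10,.1],loss="soft_l1");print(s.x,f(s.x).reshape(-1,2).round(1).tolist())
print(bed2w(s.x,[[-46,75,82],[-46,0,82],[-46,-75,82],[0,75,100],[0,0,100],[0,-75,100]]).round(1))
# overlay
v=p["pixels"].copy();w=q["pixels"].copy()
for im,a in((p,v),(q,w)):
    for P in [[77,111,15],[77,-111,15],[-77,111,15],[-77,-111,15],[-46,0,82],[-46,-75,82],[0,75,100],[0,0,100],[0,-75,100]]:
        u=proj(im,bed2w(s.x,P))[0].round().astype(int);a[u[1],u[0]]=(255,0,255)
A=cv2.resize(v[110:310,170:360],None,fx=2.1,fy=2.8,interpolation=0);B=cv2.resize(w[160:320,180:380],None,fx=2,fy=3.5,interpolation=0)
cv2.imwrite("pics/ov.png",np.hstack([A[:560],B[:560]]))
# bottle brown: base from scene, top from top view
for uv in([317,265],[283,222],):print("base",back(q,uv,0).round())
for z in(0,80,150,200):print(z,back(p,[264,240],z).round(),back(p,[330,150],z).round(), back(q,[317,188],z).round(),back(q,[281,150],z).round())
E
```

```text
[0, 75, 97] [209.1 213.2] [209.  213.1] [11  7 58]
[0, 0, 97] [222.8 178.5] [222.6 178.4] [11  8 61]
[0, -75, 97] [236.1 145. ] [235.7 144.3] [11  8 61]
[-46, 75, 82] [231.9 222.1] [232.  221.9] [ 17  17 235]
[0, 75, 97] [258.4 239.7] [259.5 241.4] [10 13 78]
[0, 0, 97] [238.3 225.9] [239.  227.9] [ 9 14 78]
[0, -75, 97] [219.9 213.2] [220.8 215.1] [ 8 13 68]
[-46, 75, 82] [275.7 238. ] [277.2 237.4] [ 14  18 149]
[581.462387  377.9637742   1.2267529] [[0.3, 0.7], [0.0, 0.6], [-0.1, 0.9], [0.1, 0.6], [-0.5, -1.7], [-0.4, -1.8], [-0.9, -1.6], [-1.2, 0.5]]
[[495.3 360.   82. ]
 [565.9 334.7  82. ]
 [636.6 309.4  82. ]
 [510.9 403.3 100. ]
 [581.5 378.  100. ]
 [652.1 352.7 100. ]]
base [423. 305.   0.]
base [589. 178.   0.]
0 [471. 301.   0.] [673. 152.   0.] [601. -32.   0.] [ 835. -220.    0.]
80 [460. 296.  80.] [645. 160.  80.] [529. 104.  80.] [737. -62.  80.]
150 [450. 292. 150.] [620. 166. 150.] [466. 224. 150.] [652.  76. 150.]
200 [443. 289. 200.] [603. 171. 200.] [422. 310. 200.] [591. 174. 200.]
```

View pics/ov.png

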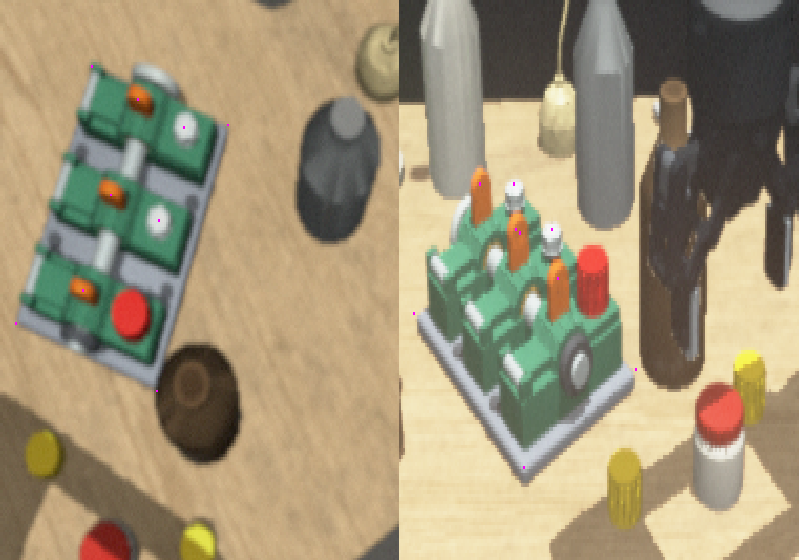

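The overlay fits the bed at (581.5, 378), yaw 70.3°. The brown bottle, about 200 mm tall, stands near (425,300). I'll turn the tool first, then travel.

Call:
carry_out(
  commands=[
    {"jaw": 0.056, "translation": [0, 0, 0], "spin": 0.125},
    {"jaw": 0.056, "translation": [0, 0, 0], "spin": 0.125},
    {"jaw": 0.056, "translation": [0, 0, 0], "spin": 0.125},
    {"jaw": 0.056, "translation": [0, 0, 0], "spin": 0.125},
    {"jaw": 0.056, "translation": [0, 0, 0], "spin": 0.125},
    {"jaw": 0.056, "translation": [0, 0, 0], "spin": 0.125},
    {"jaw": 0.056, "translation": [0, 0, 0], "spin": 0.125},
    {"jaw": 0.056, "translation": [0, 0, 0], "spin": 0.125},
  ],
  squeeze=30,
)

```text
time: 1.67
tool_pos: [244.5, 547.9, 207.8]
tcp_rot: [180.0, 0.0, 98.3]
ft_force: [-0.4, -0.4, -1.0]
finger_gap: 55.9
grip_force: 0.0
```

Call:
carry_out(
  commands=[
    {"jaw": 0.056, "translation": [0, 0, 0], "spin": 0.124},
    {"jaw": 0.056, "translation": [0, 0, 0], "spin": 0.124},
    {"jaw": 0.056, "translation": [0, 0, 0], "spin": 0.124},
    {"jaw": 0.056, "translation": [0, 0, 0], "spin": 0.124},
    {"jaw": 0.056, "translation": [-0.01, 0.034, 0], "spin": 0},
    {"jaw": 0.056, "translation": [-0.01, 0.034, 0], "spin": 0},
    {"jaw": 0.056, "translation": [-0.01, 0.034, 0], "spin": 0},
    {"jaw": 0.056, "translation": [0, 0, 0], "spin": 0},
  ],
)

```text
time: 2.33
tool_pos: [335.0, 481.8, 207.9]
tcp_rot: [179.8, 0.0, 70.0]
ft_force: [-1.1, -0.9, 0.1]
finger_gap: 56.2
grip_force: 0.0
```

```bash
cat >> h.py <<'E'
def go(x,y,z,yaw=70.29):
    s=r.sense();p=s["tool_pos"];a=np.radians(s["tcp_rot"][2]);d=np.array([x,y,z])-p
    print("t",round(s["time"],2),"tcp",p.round(1),s["tcp_rot"].round(2),"F",s["ft_force"].round(2),"gap",round(s["finger_gap"],1),round(s["grip_force"],1))
    print("move mm",np.round([np.cos(a)*d[0]+np.sin(a)*d[1],np.sin(a)*d[0]-np.cos(a)*d[1],-d[2]],1),"spin",round(np.radians((s["tcp_rot"][2]-yaw+180)%360-180),3))
E
python3 -c "
from h import *
go(495.3,360,120)"
```

```text
t 2.33 tcp [335.  481.8 207.9] [1.7985e+02 4.0000e-02 7.0000e+01] F [-1.11 -0.91  0.06] gap 56.2 0.0
move mm [-59.6 192.3  87.9] spin -0.005
```

Call:
carry_out(
  commands=[
    {"jaw": 0.056, "translation": [-0.0085, 0.0275, 0], "spin": 0},
    {"jaw": 0.056, "translation": [-0.0085, 0.0275, 0], "spin": 0},
    {"jaw": 0.056, "translation": [-0.0085, 0.0275, 0], "spin": 0},
    {"jaw": 0.056, "translation": [-0.0085, 0.0275, 0], "spin": 0},
    {"jaw": 0.056, "translation": [-0.0085, 0.0275, 0], "spin": 0},
    {"jaw": 0.056, "translation": [-0.0085, 0.0275, 0], "spin": 0},
    {"jaw": 0.056, "translation": [-0.0085, 0.0275, 0.0], "spin": 0},
    {"jaw": 0.056, "translation": [0, 0, 0.03], "spin": 0},
  ],
)

```text
time: 3.0
tool_pos: [498.6, 362.8, 184.6]
tcp_rot: [179.5, -0.5, 70.0]
ft_force: [1.0, 1.0, 0.9]
finger_gap: 55.9
grip_force: 0.0
```

```bash
python3 - <<'E'
from h import *
import cv2
go(495.3,360,70)
p=r.snapshot("top");q=r.snapshot("scene")
cv2.imwrite("pics/a1.png",np.hstack([cv2.resize(p["pixels"][130:330,130:330],(400,500)),cv2.resize(q["pixels"][120:320,180:380],(400,500))]))
E
```

```text
t 3.0 tcp [498.6 362.8 184.6] [179.48  -0.47  70.01] F [1.04 0.98 0.93] gap 55.9 0.0
move mm [ -3.8  -2.2 114.6] spin -0.005
```

View pics/a1.png

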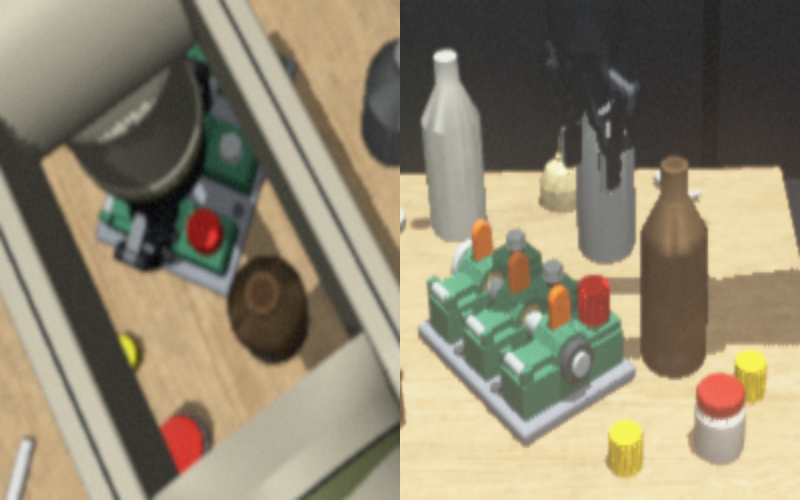

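The open forearm hides the bed's left end in the top view. In the scene view the gripper hangs above the red cap, at about (280,180) full-frame, and the cap shows at (277,240). I'll go down now.

Call:
carry_out(
  commands=[
    {"jaw": 0.056, "translation": [0, 0, 0.02], "spin": 0},
    {"jaw": 0.056, "translation": [0, 0, 0.02], "spin": 0},
    {"jaw": 0.056, "translation": [0, 0, 0.02], "spin": 0},
    {"jaw": 0.056, "translation": [0, 0, 0.015], "spin": 0},
    {"jaw": 0.056, "translation": [0, 0, 0.015], "spin": 0},
    {"jaw": 0.056, "translation": [0, 0, 0.01], "spin": 0},
    {"jaw": 0.056, "translation": [0, 0, 0.008], "spin": 0},
    {"jaw": 0.056, "translation": [0, 0, 0.0], "spin": 0},
  ],
)

```text
time: 3.77
tool_pos: [490.0, 364.0, 68.2]
tcp_rot: [-179.9, 0.1, 70.3]
ft_force: [-0.4, -0.8, -0.7]
finger_gap: 56.2
grip_force: 0.0
```

Call:
carry_out(
  commands=[
    {"jaw": 0.03, "translation": [0, 0, 0], "spin": 0},
    {"jaw": 0.03, "translation": [0, 0, 0], "spin": 0},
    {"jaw": 0.03, "translation": [0, 0, 0], "spin": 0},
    {"jaw": 0.03, "translation": [0, 0, 0], "spin": 0},
    {"jaw": 0.03, "translation": [0, 0, 0], "spin": 0},
    {"jaw": 0.03, "translation": [0, 0, 0], "spin": 0},
    {"jaw": 0.03, "translation": [0, 0, 0], "spin": 0},
    {"jaw": 0.03, "translation": [0, 0, 0], "spin": 0},
  ],
  squeeze=30,
)

```text
time: 4.43
tool_pos: [494.0, 364.6, 72.5]
tcp_rot: [179.8, -0.2, 70.2]
ft_force: [4.4, -2.4, 3.3]
finger_gap: 30.2
grip_force: 3.5
```

```bash
python3 -c "
from h import *
go(480,560,170)"
```

```text
t 4.43 tcp [494.  364.6  72.5] [179.76  -0.2   70.2 ] F [ 4.36 -2.36  3.26] gap 30.2 3.5
move mm [179.1 -79.4 -97.5] spin -0.002
```

```bash
python3 - <<'E'
from h import *
import cv2
p=r.snapshot("top");q=r.snapshot("scene")
go(495.3,360,70)
cv2.imwrite("pics/a2.png",np.hstack([cv2.resize(p["pixels"][150:270,170:290],(400,500)),cv2.resize(q["pixels"][160:300,210:330],(400,500))]))
E
```

```text
t 4.53 tcp [494.  364.6  72.5] [179.76  -0.2   70.2 ] F [ 5.29 -1.9   3.18] gap 30.0 3.5
move mm [-3.9  2.8  2.5] spin -0.002
```

View pics/a2.png

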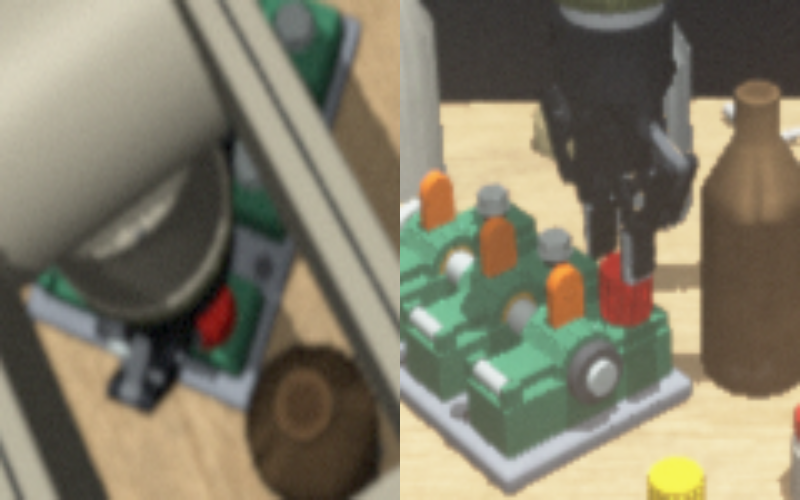

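```bash
python3 - <<'E'
from h import *
import cv2
q=r.snapshot("scene");t=np.array([494,364.6,72.5]);y=np.array([.941,-.337,0])
b=[581.5,378,1.2267]
def c(u): return ((u-[210,160])*[400/120,500/140]+[400,0]).round()
print("tips",c(proj(q,[t-18*y,t,t+18*y])).tolist())
print("cap bottom/top",c(proj(q,bed2w(b,[[-46,75,62.5],[-46,75,96.5]]))).tolist())
m=cv2.inRange(cv2.cvtColor(q["pixels"],cv2.COLOR_BGR2HSV),(0,170,80),(4,255,255));m[:,300:]=0;m[:,:260]=0
ys,xs=np.nonzero(m);print(c(np.array([xs.min(),ys.min()])),c(np.array([xs.max(),ys.max()])))
E
```

```text
tips [[636.0, 308.0], [619.0, 296.0], [602.0, 284.0]]
cap bottom/top [[621.0, 305.0], [619.0, 258.0]]
[603. 254.] [643. 318.]
```

The near fingertip shows at crop row 280, while the model puts it at 308. The tips therefore sit about 15 mm higher than the TCP says and only touch the cap's top edge. I'll open, recentre, go down 12 mm and close again.

Call:
carry_out(
  commands=[
    {"jaw": 0.05, "translation": [0, 0, 0], "spin": 0},
    {"jaw": 0.05, "translation": [0, 0, 0], "spin": 0},
    {"jaw": 0.05, "translation": [0, 0, 0], "spin": 0},
    {"jaw": 0.05, "translation": [-0.002, 0.001, 0.004], "spin": 0},
    {"jaw": 0.05, "translation": [-0.002, 0.001, 0.004], "spin": 0},
    {"jaw": 0.05, "translation": [0, 0, 0.002], "spin": 0},
    {"jaw": 0.05, "translation": [0, 0, 0], "spin": 0},
    {"jaw": 0.05, "translation": [0, 0, 0], "spin": 0},
  ],
)

```text
time: 5.25
tool_pos: [491.6, 359.4, 59.2]
tcp_rot: [-180.0, 0.0, 70.2]
ft_force: [0.7, -0.3, -0.2]
finger_gap: 49.8
grip_force: 0.0
```

```bash
python3 - <<'E'
from h import *
import cv2
go(495.3,360,58)
p=r.snapshot("top");q=r.snapshot("scene")
print(r.sense()["tool_pos"].round(1))
cv2.imwrite("pics/a3.png",np.hstack([cv2.resize(p["pixels"][150:270,170:290],(400,500)),cv2.resize(q["pixels"][160:300,210:330],(400,500))]))
E
```

```text
t 5.25 tcp [491.6 359.4  59.2] [-1.7996e+02  4.0000e-02  7.0230e+01] F [ 0.67 -0.29 -0.17] gap 49.8 0.0
move mm [1.8 3.3 1.2] spin -0.001
[492.  359.7  59.8]
```

View pics/a3.png

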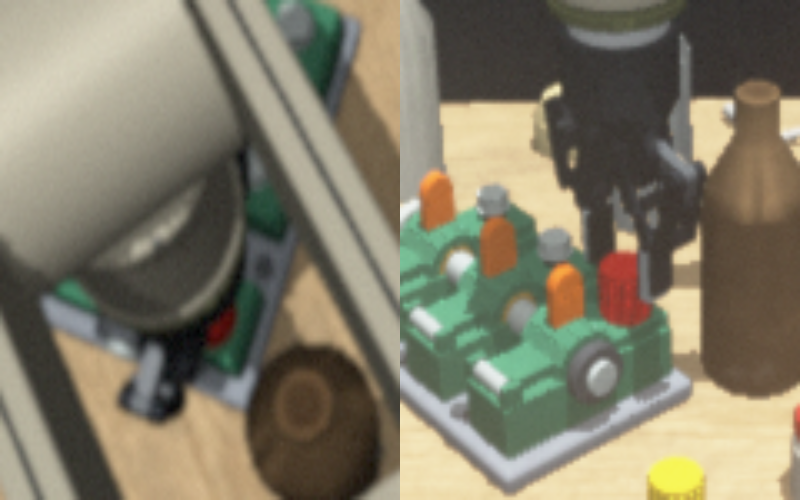

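Both fingers now flank the cap, with the near tip at crop (652,300), so they overlap it by over half its height. I'll nudge a little and close.

Call:
carry_out(
  commands=[
    {"jaw": 0.05, "translation": [0.001, 0.003, 0.002], "spin": 0},
    {"jaw": 0.05, "translation": [0.001, 0, 0], "spin": 0},
    {"jaw": 0.02, "translation": [0, 0, 0], "spin": 0},
    {"jaw": 0.02, "translation": [0, 0, 0], "spin": 0},
    {"jaw": 0.02, "translation": [0, 0, 0], "spin": 0},
    {"jaw": 0.02, "translation": [0, 0, 0], "spin": 0},
    {"jaw": 0.02, "translation": [0, 0, 0], "spin": 0},
    {"jaw": 0.02, "translation": [0, 0, 0], "spin": 0},
  ],
  squeeze=25,
)

```text
time: 6.02
tool_pos: [495.6, 360.7, 58.1]
tcp_rot: [180.0, -0.0, 70.2]
ft_force: [-0.0, 0.0, 3.0]
finger_gap: 32.8
grip_force: 25.0
```

Call:
carry_out(
  commands=[
    {"jaw": 0.02, "translation": [0, 0, -0.01], "spin": 0},
    {"jaw": 0.02, "translation": [0, 0, -0.015], "spin": 0},
    {"jaw": 0.02, "translation": [0, 0, -0.015], "spin": 0},
    {"jaw": 0.02, "translation": [0, 0, -0.015], "spin": 0},
    {"jaw": 0.02, "translation": [0, 0, -0.015], "spin": 0},
    {"jaw": 0.02, "translation": [0, 0, -0.015], "spin": 0},
    {"jaw": 0.02, "translation": [0, 0, -0.015], "spin": 0},
    {"jaw": 0.02, "translation": [0, 0, 0], "spin": 0},
  ],
)

```text
time: 6.68
tool_pos: [497.1, 361.6, 162.3]
tcp_rot: [179.8, -0.3, 70.2]
ft_force: [0.8, 0.2, 0.3]
finger_gap: 32.6
grip_force: 24.9
```

```bash
python3 - <<'E'
from h import *
import cv2
go(480,560,158)
p=r.snapshot("top");q=r.snapshot("scene")
cv2.imwrite("pics/a4.png",np.hstack([cv2.resize(p["pixels"][120:320,90:290],(400,500)),cv2.resize(q["pixels"][120:320,160:360],(400,500))]))
E
```

```text
t 6.68 tcp [497.1 361.6 162.3] [179.79  -0.25  70.24] F [0.8  0.25 0.28] gap 32.6 24.9
move mm [181.  -83.2   4.3] spin -0.001
```

View pics/a4.png

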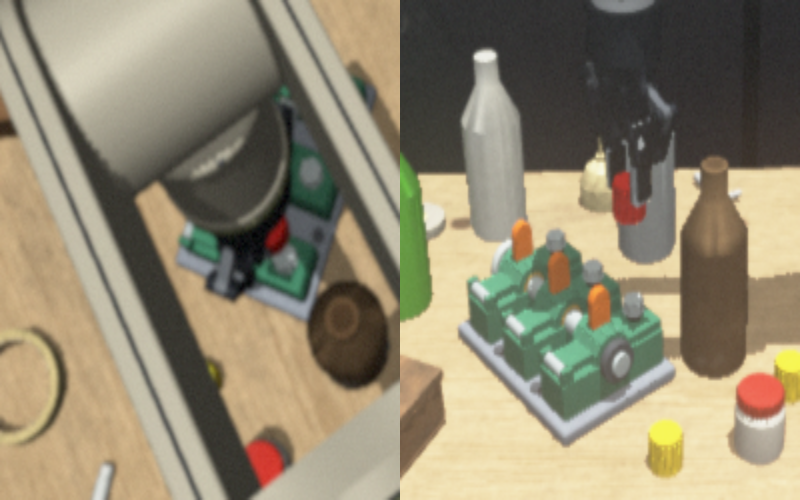

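The cap is held upright above the bared bolt. I'll carry it to the free table at (480,560).

Call:
carry_out(
  commands=[
    {"jaw": 0.02, "translation": [0.02, -0.01, 0], "spin": 0},
    {"jaw": 0.02, "translation": [0.027, -0.012, 0], "spin": 0},
    {"jaw": 0.02, "translation": [0.027, -0.012, 0], "spin": 0},
    {"jaw": 0.02, "translation": [0.027, -0.012, 0], "spin": 0},
    {"jaw": 0.02, "translation": [0.027, -0.012, 0], "spin": 0},
    {"jaw": 0.02, "translation": [0.027, -0.012, 0], "spin": 0},
    {"jaw": 0.02, "translation": [0.027, -0.012, 0], "spin": 0},
    {"jaw": 0.02, "translation": [0, 0, 0], "spin": 0},
  ],
)

```text
time: 7.45
tool_pos: [476.7, 563.4, 154.0]
tcp_rot: [-179.8, 0.1, 70.4]
ft_force: [-0.2, 1.0, -0.8]
finger_gap: 32.4
grip_force: 24.9
```

Call:
carry_out(
  commands=[
    {"jaw": 0.02, "translation": [0, 0, 0.02], "spin": 0},
    {"jaw": 0.02, "translation": [0, 0, 0.025], "spin": 0},
    {"jaw": 0.02, "translation": [0, 0, 0.025], "spin": 0},
    {"jaw": 0.02, "translation": [0, 0, 0.025], "spin": 0},
    {"jaw": 0.02, "translation": [0, 0, 0.02], "spin": 0},
    {"jaw": 0.02, "translation": [0, 0, 0.015], "spin": 0},
    {"jaw": 0.02, "translation": [0, 0, 0.01], "spin": 0},
    {"jaw": 0.02, "translation": [0, 0, 0], "spin": 0},
  ],
)

```text
time: 8.12
tool_pos: [478.1, 557.6, 13.8]
tcp_rot: [-179.9, 0.3, 70.2]
ft_force: [0.0, -0.7, -1.0]
finger_gap: 33.0
grip_force: 24.9
```

```bash
python3 - <<'E'
from h import *
import cv2
go(480,560,-4)
q=r.snapshot("scene");go(480,560,-4)
cv2.imwrite("pics/a5.png",cv2.resize(q["pixels"][180:340,140:340],(750,600)))
E
```

```text
t 8.12 tcp [478.1 557.6  13.8] [-179.87    0.29   70.23] F [ 0.05 -0.73 -0.98] gap 33.0 24.9
move mm [ 2.9  0.9 17.8] spin -0.001
t 8.17 tcp [479.  558.6  16.1] [-1.7993e+02  1.5000e-01  7.0230e+01] F [ 0.54  0.93 -0.44] gap 32.6 24.9
move mm [ 1.7  0.4 20.1] spin -0.001
```

View pics/a5.png

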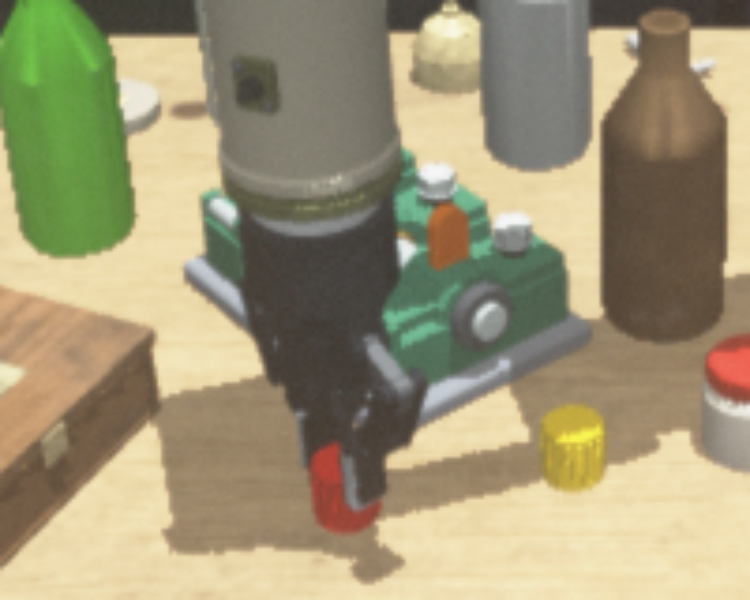

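The cap is held upright, with its rim at crop (348,525), some 20 mm above bare table. I'll lower it gently.

Call:
carry_out(
  commands=[
    {"jaw": 0.02, "translation": [0, 0, 0.005], "spin": 0},
    {"jaw": 0.02, "translation": [0, 0, 0.005], "spin": 0},
    {"jaw": 0.02, "translation": [0, 0, 0.003], "spin": 0},
    {"jaw": 0.02, "translation": [0, 0, 0.002], "spin": 0},
    {"jaw": 0.02, "translation": [0, 0, 0.001], "spin": 0},
    {"jaw": 0.02, "translation": [0, 0, 0.001], "spin": 0},
    {"jaw": 0.02, "translation": [0, 0, 0], "spin": 0},
    {"jaw": 0.02, "translation": [0, 0, 0], "spin": 0},
  ],
)

```text
time: 8.83
tool_pos: [479.9, 559.6, 1.0]
tcp_rot: [180.0, -0.0, 70.2]
ft_force: [-0.5, -0.3, 0.3]
finger_gap: 32.9
grip_force: 24.9
```

Call:
carry_out(
  commands=[
    {"jaw": 0.02, "translation": [0, 0, 0.001], "spin": 0},
    {"jaw": 0.02, "translation": [0, 0, 0.001], "spin": 0},
    {"jaw": 0.02, "translation": [0, 0, 0.001], "spin": 0},
    {"jaw": 0.02, "translation": [0, 0, 0.001], "spin": 0},
    {"jaw": 0.02, "translation": [0, 0, 0], "spin": 0},
    {"jaw": 0.02, "translation": [0, 0, 0], "spin": 0},
    {"jaw": 0.02, "translation": [0, 0, 0], "spin": 0},
    {"jaw": 0.02, "translation": [0, 0, 0], "spin": 0},
  ],
)

```text
time: 9.5
tool_pos: [479.9, 559.6, -3.1]
tcp_rot: [180.0, -0.0, 70.2]
ft_force: [-0.3, 0.5, -0.6]
finger_gap: 32.7
grip_force: 24.9
```

Call:
carry_out(
  commands=[
    {"jaw": 0.02, "translation": [0, 0, 0.001], "spin": 0},
    {"jaw": 0.02, "translation": [0, 0, 0.001], "spin": 0},
    {"jaw": 0.02, "translation": [0, 0, 0], "spin": 0},
    {"jaw": 0.02, "translation": [0, 0, 0], "spin": 0},
    {"jaw": 0.02, "translation": [0, 0, 0], "spin": 0},
    {"jaw": 0.02, "translation": [0, 0, 0], "spin": 0},
    {"jaw": 0.02, "translation": [0, 0, 0], "spin": 0},
    {"jaw": 0.02, "translation": [0, 0, 0], "spin": 0},
  ],
)

```text
time: 10.17
tool_pos: [480.0, 559.8, -4.4]
tcp_rot: [180.0, -0.0, 70.2]
ft_force: [-1.9, -1.5, 6.0]
finger_gap: 32.7
grip_force: 25.4
```

There's a 6 N contact at the expected height, so I'll let go and withdraw.

Call:
carry_out(
  commands=[
    {"jaw": 0.06, "translation": [0, 0, 0], "spin": 0},
    {"jaw": 0.06, "translation": [0, 0, 0], "spin": 0},
    {"jaw": 0.06, "translation": [0, 0, 0], "spin": 0},
    {"jaw": 0.06, "translation": [0, 0, 0], "spin": 0},
    {"jaw": 0.06, "translation": [0, 0, 0], "spin": 0},
    {"jaw": 0.06, "translation": [0, 0, 0], "spin": 0},
    {"jaw": 0.06, "translation": [0, 0, -0.005], "spin": 0},
    {"jaw": 0.06, "translation": [0, 0, -0.01], "spin": 0},
  ],
)

```text
time: 10.83
tool_pos: [478.9, 558.5, 8.4]
tcp_rot: [-179.9, 0.2, 70.2]
ft_force: [-0.1, -0.2, 0.1]
finger_gap: 60.0
grip_force: 0.0
```

Call:
carry_out(
  commands=[
    {"jaw": 0.06, "translation": [0, 0, -0.02], "spin": 0},
    {"jaw": 0.06, "translation": [0, 0, -0.02], "spin": 0},
    {"jaw": 0.06, "translation": [0, 0, -0.02], "spin": 0},
    {"jaw": 0.06, "translation": [0, 0, -0.02], "spin": 0},
    {"jaw": 0.06, "translation": [0, 0, -0.02], "spin": 0},
    {"jaw": 0, "translation": [0, 0, -0.02], "spin": 0},
    {"jaw": 0, "translation": [0, 0, -0.02], "spin": 0},
    {"jaw": 0, "translation": [0, 0, 0], "spin": 0},
  ],
)

```text
time: 11.5
tool_pos: [482.0, 561.7, 157.6]
tcp_rot: [179.8, -0.5, 70.2]
ft_force: [1.8, 0.7, 1.4]
finger_gap: 24.4
grip_force: 0.0
```

```bash
python3 - <<'E'
from h import *
import cv2
q=r.snapshot("scene");go(495.3,360,150)
m=cv2.inRange(cv2.cvtColor(q["pixels"],cv2.COLOR_BGR2HSV),(0,170,80),(4,255,255));m[:,300:]=0
ys,xs=np.nonzero(m);print(len(xs),xs.min(),xs.max(),ys.min(),ys.max(),"exp",proj(q,[[480,560,0],[480,560,34]]))
E
```

```text
t 11.55 tcp [481.5 561.2 155.1] [179.82  -0.39  70.23] F [-1.32 -1.31 -0.02] gap 16.8 0.0
move mm [-184.7   81.     5.1] spin -0.001
184 223 238 306 327 exp [[231.08773939 322.84197309]
 [229.80064205 309.48991337]]
```

The cap stands upright on the table at pixel (230,316). Now over to the left bolt, fingers shut.

Call:
carry_out(
  commands=[
    {"jaw": 0, "translation": [-0.022, 0.01, 0], "spin": 0},
    {"jaw": 0, "translation": [-0.027, 0.012, 0], "spin": 0},
    {"jaw": 0, "translation": [-0.027, 0.012, 0], "spin": 0},
    {"jaw": 0, "translation": [-0.027, 0.012, 0], "spin": 0},
    {"jaw": 0, "translation": [-0.027, 0.012, 0], "spin": 0},
    {"jaw": 0, "translation": [-0.027, 0.012, 0], "spin": 0},
    {"jaw": 0, "translation": [-0.027, 0.011, 0], "spin": 0},
    {"jaw": 0, "translation": [0, 0, 0], "spin": 0},
  ],
)

```text
time: 12.22
tool_pos: [493.8, 354.0, 148.7]
tcp_rot: [-180.0, 0.2, 70.1]
ft_force: [-1.0, 0.2, 0.3]
finger_gap: -0.4
grip_force: 0.0
```

Call:
carry_out(
  commands=[
    {"jaw": 0, "translation": [0, 0, 0.02], "spin": 0},
    {"jaw": 0, "translation": [0, 0, 0.02], "spin": 0},
    {"jaw": 0, "translation": [0, 0, 0.01], "spin": 0},
    {"jaw": 0, "translation": [0, 0, 0.005], "spin": 0},
    {"jaw": 0, "translation": [0, 0, 0], "spin": 0},
    {"jaw": 0, "translation": [0, 0, 0], "spin": 0},
    {"jaw": 0, "translation": [0, 0, 0], "spin": 0},
    {"jaw": 0, "translation": [0, 0, 0], "spin": 0},
  ],
)

```text
time: 12.88
tool_pos: [494.6, 359.6, 96.2]
tcp_rot: [179.9, -0.1, 70.2]
ft_force: [0.3, 0.6, 0.4]
finger_gap: -0.1
grip_force: 0.0
```

```bash
python3 -c "
from h import *
go(495.3,360,82)"
```

```text
t 12.88 tcp [494.6 359.6  96.2] [ 1.7992e+02 -9.0000e-02  7.0250e+01] F [0.31 0.61 0.42] gap -0.1 0.0
move mm [ 0.6  0.6 14.2] spin -0.001
```

Call:
carry_out(
  commands=[
    {"jaw": 0, "translation": [0, 0, 0.006], "spin": 0},
    {"jaw": 0, "translation": [0, 0, 0.004], "spin": 0},
    {"jaw": 0, "translation": [0, 0, 0.002], "spin": 0},
    {"jaw": 0, "translation": [0, 0, 0.001], "spin": 0},
    {"jaw": 0, "translation": [0, 0, 0.001], "spin": 0},
    {"jaw": 0, "translation": [0, 0, 0.001], "spin": 0},
    {"jaw": 0, "translation": [0, 0, 0], "spin": 0},
    {"jaw": 0, "translation": [0, 0, 0], "spin": 0},
  ],
)

```text
time: 13.55
tool_pos: [493.8, 359.0, 79.8]
tcp_rot: [180.0, -0.0, 70.2]
ft_force: [-0.2, 0.3, 0.7]
finger_gap: 0.1
grip_force: 0.0
```

Call:
carry_out(
  commands=[
    {"jaw": 0, "translation": [0, 0, 0.001], "spin": 0},
    {"jaw": 0, "translation": [0, 0, 0], "spin": 0},
    {"jaw": 0, "translation": [0, 0, 0], "spin": 0},
    {"jaw": 0, "translation": [0, 0, 0], "spin": 0},
    {"jaw": 0, "translation": [0, 0, 0], "spin": 0},
    {"jaw": 0, "translation": [0, 0, 0], "spin": 0},
    {"jaw": 0, "translation": [0, 0, 0], "spin": 0},
    {"jaw": 0, "translation": [0, 0, 0], "spin": 0},
  ],
)

```text
time: 14.22
tool_pos: [493.8, 359.0, 78.8]
tcp_rot: [180.0, -0.0, 70.2]
ft_force: [0.5, 0.6, -0.3]
finger_gap: 0.3
grip_force: 0.0
```

Call:
carry_out(
  commands=[
    {"jaw": 0, "translation": [0, 0, 0.001], "spin": 0},
    {"jaw": 0, "translation": [0, 0, 0], "spin": 0},
    {"jaw": 0, "translation": [0, 0, 0.001], "spin": 0},
    {"jaw": 0, "translation": [0, 0, 0], "spin": 0},
    {"jaw": 0, "translation": [0, 0, 0], "spin": 0},
    {"jaw": 0, "translation": [0, 0, 0], "spin": 0},
    {"jaw": 0, "translation": [0, 0, 0], "spin": 0},
    {"jaw": 0, "translation": [0, 0, 0], "spin": 0},
  ],
)

```text
time: 14.88
tool_pos: [493.9, 359.0, 76.8]
tcp_rot: [180.0, -0.0, 70.2]
ft_force: [0.5, -0.7, 0.7]
finger_gap: -0.0
grip_force: 0.0
```

```bash
python3 - <<'E'
from h import *
import cv2
F=[]
for i in range(4):
    q=r.snapshot("scene");F.append(r.sense()["ft_force"][2])
print(np.round(F,2));go(495.3,360,82)
cv2.imwrite("pics/a6.png",cv2.resize(q["pixels"][170:290,210:330],(600,600)))
E
```

```text
[ 0.21  0.06  0.12 -0.14]
t 15.08 tcp [493.8 359.   76.8] [-180.     -0.     70.23] F [-0.55 -0.81 -0.14] gap 0.1 0.0
move mm [ 1.5  1.1 -5.2] spin -0.001
```

View pics/a6.png

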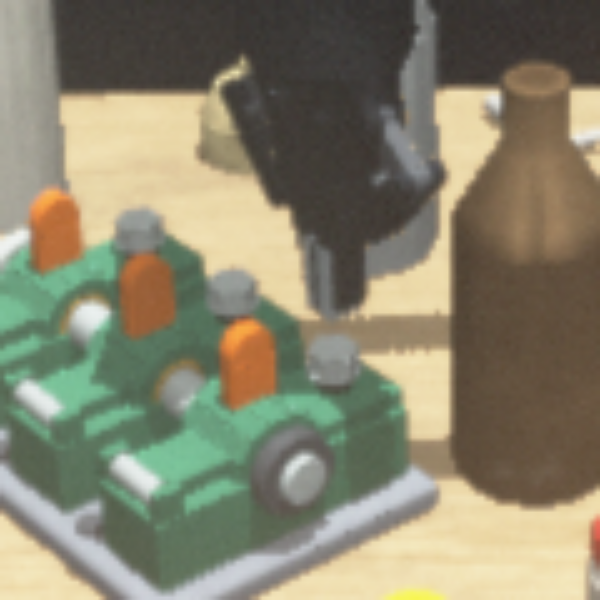

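The shut tips show at crop (335,312), about 13 mm above the bolt top at (332,345). This is the same height bias as in the grasp, so I'll keep lowering carefully.

Call:
carry_out(
  commands=[
    {"jaw": 0, "translation": [0.0005, 0.0005, 0.002], "spin": 0},
    {"jaw": 0, "translation": [0.0005, 0.0005, 0.002], "spin": 0},
    {"jaw": 0, "translation": [0, 0, 0.002], "spin": 0},
    {"jaw": 0, "translation": [0, 0, 0.001], "spin": 0},
    {"jaw": 0, "translation": [0, 0, 0.001], "spin": 0},
    {"jaw": 0, "translation": [0, 0, 0.001], "spin": 0},
    {"jaw": 0, "translation": [0, 0, 0], "spin": 0},
    {"jaw": 0, "translation": [0, 0, 0], "spin": 0},
  ],
)

```text
time: 15.75
tool_pos: [495.0, 359.6, 67.7]
tcp_rot: [-180.0, 0.0, 70.2]
ft_force: [-0.7, -0.5, 0.6]
finger_gap: 0.1
grip_force: 0.0
```

Call:
carry_out(
  commands=[
    {"jaw": 0, "translation": [0, 0, 0.001], "spin": 0},
    {"jaw": 0, "translation": [0, 0, 0], "spin": 0},
    {"jaw": 0, "translation": [0, 0, 0.001], "spin": 0},
    {"jaw": 0, "translation": [0, 0, 0], "spin": 0},
    {"jaw": 0, "translation": [0, 0, 0], "spin": 0},
    {"jaw": 0, "translation": [0, 0, 0], "spin": 0},
    {"jaw": 0, "translation": [0, 0, 0], "spin": 0},
    {"jaw": 0, "translation": [0, 0, 0], "spin": 0},
  ],
)

```text
time: 16.42
tool_pos: [495.1, 359.6, 65.8]
tcp_rot: [180.0, -0.0, 70.2]
ft_force: [-0.7, 0.4, 0.2]
finger_gap: 0.1
grip_force: 0.0
```

Call:
carry_out(
  commands=[
    {"jaw": 0, "translation": [0, 0, 0.001], "spin": 0},
    {"jaw": 0, "translation": [0, 0, 0], "spin": 0},
    {"jaw": 0, "translation": [0, 0, 0.001], "spin": 0},
    {"jaw": 0, "translation": [0, 0, 0], "spin": 0},
    {"jaw": 0, "translation": [0, 0, 0], "spin": 0},
    {"jaw": 0, "translation": [0, 0, 0], "spin": 0},
    {"jaw": 0, "translation": [0, 0, 0], "spin": 0},
    {"jaw": 0, "translation": [0, 0, 0], "spin": 0},
  ],
)

```text
time: 17.08
tool_pos: [495.1, 359.6, 63.8]
tcp_rot: [180.0, -0.0, 70.2]
ft_force: [-0.5, 0.4, -0.1]
finger_gap: -0.4
grip_force: 0.0
```

```bash
python3 - <<'E'
from h import *
import cv2
F=[]
for i in range(4):
    q=r.snapshot("scene");F.append(r.sense()["ft_force"][2])
print(np.round(F,2));go(495.3,360,82)
b=[581.5,378,1.2267]
u=proj(q,bed2w(b,[-46,75,82]))[0];print(u, proj(q,[[495,359.6,64]]))
g=cv2.cvtColor(q["pixels"],cv2.COLOR_BGR2GRAY);c=int(u[0].round())
for row in range(int(u[1])-16,int(u[1])+14,1):print(row,g[row,c-12:c+13:2])
E
```

```text
[-0.35 -0.14  0.06  0.76]
t 17.28 tcp [495.1 359.6  63.8] [180.    -0.    70.23] F [0.73 0.07 0.76] gap 0.1 0.0
move mm [  0.5   0.  -18.2] spin -0.001
[276.04458509 237.94807927] [[276.5478569  244.78672797]]
221 [216 217 166  72  66  58  64  62  64  61  59  65  64]
222 [218 215 210  99  81  66  59  62  61  61  63  78  85]
223 [216 217 217 136  88  67  61  64  65  66  81 117 122]
224 [215 214 213 122  83  82  63  61  64  78 124 131 150]
225 [214 213 213 126  85 105  66  64  61  94 152 167 211]
226 [214 215 215 126  83 118  69  64  65 112 211 214 217]
227 [217 217 216 128  83 115  70  64  65 113 218 220 220]
228 [213 214 217 131  84 120  73  62  63  98 215 216 217]
229 [203 214 215 144  81 115  72  64  63  95 215 218 218]
230 [156 213 219 147  84 116  73  62  65  99 214 219 218]
231 [112 173 215 143  83 117  70  64  66 100 218 218 222]
232 [101 119 202 166  82 118  74  66  62 101 219 221 220]
233 [102 103 135 179  90 121  78  64  65  95 206 203 199]
234 [100 100 103 165  87 119  75  62  63  84 144 146 137]
235 [103  96  89 130  85 116  78  65  72 101 132 132 132]
236 [106  91  89 123  89 117  85  73 100 123 130 134 134]
237 [111  89  90 117 109 116 107 101 131 135 133 134 135]
238 [113  96  97 111 137 129 125 137 149 134 133 131 135]
239 [109  96  92 101 149 150 140 152 151 131 134 132 135]
240 [124  92  87 100 150 154 153 154 142 134 165 164 166]
241 [122  91  91  93 125 150 146 156 127 149 218 219 219]
242 [126  90  86  97 126 134 135 139 121 138 216 222 224]
243 [125  90  86  96 121 126 132 134 117 117 178 217 220]
244 [123  91  96 102 125 122 134 135 119 110 114 202 219]
245 [125 104 100 105 129 124 137 139 121 104 103 131 200]
246 [124 101 102 105 112 123 132 127  99 102 106 120 151]
247 [122 102 104 104 104  81  85  78  92 102 106 146 158]
248 [132 105 115 119 119  92  77  82 102 104 106 114 144]
249 [147 121 150 151 157 115 103  99 102 107 105  98 108]
250 [152 151 168 161 159 131 121 106 104 105 101  89 101]
```

Call:
carry_out(
  commands=[
    {"jaw": 0, "translation": [0, 0, 0.001], "spin": 0},
    {"jaw": 0, "translation": [0, 0, 0], "spin": 0},
    {"jaw": 0, "translation": [0, 0, 0.001], "spin": 0},
    {"jaw": 0, "translation": [0, 0, 0], "spin": 0},
    {"jaw": 0, "translation": [0, 0, 0.001], "spin": 0},
    {"jaw": 0, "translation": [0, 0, 0], "spin": 0},
    {"jaw": 0, "translation": [0, 0, 0], "spin": 0},
    {"jaw": 0, "translation": [0, 0, 0], "spin": 0},
  ],
)

```text
time: 17.95
tool_pos: [495.1, 359.6, 60.8]
tcp_rot: [-180.0, -0.0, 70.2]
ft_force: [0.3, -0.3, 0.2]
finger_gap: 0.2
grip_force: 0.0
```

```bash
cat >> h.py <<'E'
def look(uc=276,ur=238,n=3):
    F=[]
    for i in range(n):
        q=r.snapshot("scene");F.append(r.sense()["ft_force"].round(2))
    print(np.array(F).tolist());import cv2
    g=cv2.cvtColor(q["pixels"],cv2.COLOR_BGR2GRAY)
    for row in range(ur-6,ur+12):print(row,g[row,uc-10:uc+13:2])
E
python3 -c "
from h import *
look();go(495.3,360,82)"
```

```text
[[0.49, -0.49, -0.39], [-0.44, 0.53, 1.3], [0.52, 0.56, 0.12]]
232 [120 201 141  79 118  78  63  67 100 218 222 221]
233 [105 138 154  85 117  79  63  64  95 206 206 198]
234 [101 100 165  86 118  80  58  64  77 143 144 141]
235 [ 96  89 130  85 120  74  65  68  75 130 134 131]
236 [ 90  88 121  85 116  78  67  72  94 129 135 131]
237 [ 89  86 114  89 116  81  71  95 125 134 136 136]
238 [ 94  97 106 111 115  98  95 129 134 132 132 135]
239 [ 99  92  99 146 123 120 138 147 134 133 136 137]
240 [ 94  88  98 151 138 141 154 143 133 144 162 162]
241 [ 88  89  91 123 150 146 157 126 148 181 219 219]
242 [ 92  88  97 124 132 135 140 118 136 214 222 223]
243 [ 89  90  99 124 123 133 135 114 116 177 217 219]
244 [ 93  97 104 127 124 136 136 121 110 117 201 217]
245 [105 103 103 129 126 135 137 117 105 105 130 203]
246 [104 101 101 111 122 130 128  97 104 105 121 153]
247 [102 103 101 102  83  84  79  92 103 108 145 156]
248 [104 102 116 118  89  78  84  99 101 102 113 146]
249 [123 121 151 156 114 102 103 104 105 104 100 104]
t 18.1 tcp [495.1 359.6  60.8] [180.     0.    70.23] F [0.52 0.56 0.12] gap 0.1 0.0
move mm [  0.5   0.  -21.2] spin -0.001
```

Call:
carry_out(
  commands=[
    {"jaw": 0, "translation": [0, 0, 0.001], "spin": 0},
    {"jaw": 0, "translation": [0, 0, 0], "spin": 0},
    {"jaw": 0, "translation": [0, 0, 0.001], "spin": 0},
    {"jaw": 0, "translation": [0, 0, 0], "spin": 0},
    {"jaw": 0, "translation": [0, 0, 0.001], "spin": 0},
    {"jaw": 0, "translation": [0, 0, 0], "spin": 0},
    {"jaw": 0, "translation": [0, 0, 0.001], "spin": 0},
    {"jaw": 0, "translation": [0, 0, 0], "spin": 0},
  ],
)

```text
time: 18.77
tool_pos: [495.3, 359.7, 58.0]
tcp_rot: [180.0, -0.0, 70.2]
ft_force: [-2.6, -3.1, 10.2]
finger_gap: 0.1
grip_force: 4.9
```

Call:
carry_out(
  commands=[
    {"jaw": 0, "translation": [0, 0, 0.001], "spin": 0},
    {"jaw": 0, "translation": [0, 0, 0], "spin": 0},
    {"jaw": 0, "translation": [0, 0, 0.001], "spin": 0},
    {"jaw": 0, "translation": [0, 0, 0], "spin": 0},
    {"jaw": 0, "translation": [0, 0, 0], "spin": 0},
    {"jaw": 0, "translation": [0, 0, 0], "spin": 0},
    {"jaw": 0, "translation": [0, 0, 0], "spin": 0},
    {"jaw": 0, "translation": [0, 0, 0], "spin": 0},
  ],
)

```text
time: 19.43
tool_pos: [495.5, 359.7, 57.9]
tcp_rot: [180.0, -0.0, 70.2]
ft_force: [-10.5, -7.7, 22.7]
finger_gap: 0.0
grip_force: 11.6
```

```bash
python3 -c "
from h import *
look();go(495.3,360,82)"
```

```text
[[-10.65, -7.06, 23.02], [-10.95, -7.56, 23.07], [-10.49, -7.31, 23.07]]
232 [118 202 130  80 118  71  61  63 110 219 222 222]
233 [102 136 135  79 118  73  62  64  95 209 208 205]
234 [ 99 102 135  84 117  73  65  64  78 144 146 141]
235 [100  88 114  84 120  76  69  64  72 130 131 131]
236 [ 88  89 118  88 118  77  63  68  77 131 134 133]
237 [ 92  89 114  86 120  77  63  67  94 133 131 135]
238 [ 94  95 106  94 119  78  71  83 126 137 132 139]
239 [ 99  92  96 108 116  92  94 126 133 132 134 137]
240 [ 94  88  98 139 122 120 135 146 130 135 158 164]
241 [ 90  88  96 133 139 134 146 131 138 163 213 219]
242 [ 87  90 100 128 136 142 137 124 134 211 221 223]
243 [ 92  89 101 123 126 137 131 114 113 176 218 220]
244 [ 92  94 101 125 122 134 135 118 110 112 201 218]
245 [103 101 104 132 126 136 137 118 104 104 130 204]
246 [100 103 100 114 128 134 129 106 104 106 109 153]
247 [102 105 105 104  85  91  86  94 102 107 126 158]
248 [106 104 116 106  92  78  84  99 105 104 140 146]
249 [122 122 149 123 112 104 102 102 102 102 106 109]
t 19.58 tcp [495.4 359.7  57.9] [ 1.7996e+02 -3.0000e-02  7.0240e+01] F [-10.49  -7.31  23.07] gap -0.4 11.6
move mm [  0.2  -0.2 -24.1] spin -0.001
```

That was firm contact with under 1 mm of travel at 23 N, at TCP reading 58. So bolt 1 is tight, and the tips' reading is about 24 mm low. On to bolt 2.

Call:
carry_out(
  commands=[
    {"jaw": 0, "translation": [0, 0, -0.01], "spin": 0},
    {"jaw": 0, "translation": [0, 0, -0.015], "spin": 0},
    {"jaw": 0, "translation": [0.001, 0.015, 0], "spin": 0},
    {"jaw": 0, "translation": [0.001, 0.02, 0], "spin": 0},
    {"jaw": 0, "translation": [0, 0.02, 0], "spin": 0},
    {"jaw": 0, "translation": [0, 0.015, 0], "spin": 0},
    {"jaw": 0, "translation": [0, 0.005, 0], "spin": 0},
    {"jaw": 0, "translation": [0, 0, 0], "spin": 0},
  ],
)

```text
time: 20.25
tool_pos: [567.2, 335.4, 79.6]
tcp_rot: [180.0, 0.0, 70.2]
ft_force: [-0.4, 0.2, 0.6]
finger_gap: 0.0
grip_force: 0.0
```

```bash
python3 -c "
from h import *
q=r.snapshot('scene');go(565.9+.7,334.7+1.9,60)"
```

```text
t 20.3 tcp [566.2 335.9  79.5] [-1.7997e+02  1.0000e-02  7.0190e+01] F [-0.45  0.44  0.01] gap 0.0 0.0
move mm [ 0.7  0.1 19.5] spin -0.002
```

Call:
carry_out(
  commands=[
    {"jaw": 0, "translation": [0, 0, 0.008], "spin": 0},
    {"jaw": 0, "translation": [0, 0, 0.006], "spin": 0},
    {"jaw": 0, "translation": [0, 0, 0.003], "spin": 0},
    {"jaw": 0, "translation": [0, 0, 0.002], "spin": 0},
    {"jaw": 0, "translation": [0, 0, 0.001], "spin": 0},
    {"jaw": 0, "translation": [0, 0, 0.001], "spin": 0},
    {"jaw": 0, "translation": [0, 0, 0.001], "spin": 0},
    {"jaw": 0, "translation": [0, 0, 0], "spin": 0},
  ],
)

```text
time: 20.97
tool_pos: [566.5, 336.3, 58.2]
tcp_rot: [180.0, -0.0, 70.2]
ft_force: [-0.1, -0.4, -0.1]
finger_gap: 0.0
grip_force: 0.4
```

Call:
carry_out(
  commands=[
    {"jaw": 0, "translation": [0, 0, 0.001], "spin": 0},
    {"jaw": 0, "translation": [0, 0, 0], "spin": 0},
    {"jaw": 0, "translation": [0, 0, 0.001], "spin": 0},
    {"jaw": 0, "translation": [0, 0, 0], "spin": 0},
    {"jaw": 0, "translation": [0, 0, 0], "spin": 0},
    {"jaw": 0, "translation": [0, 0, 0], "spin": 0},
    {"jaw": 0, "translation": [0, 0, 0], "spin": 0},
    {"jaw": 0, "translation": [0, 0, 0], "spin": 0},
  ],
)

```text
time: 21.63
tool_pos: [566.7, 336.4, 58.0]
tcp_rot: [180.0, -0.1, 70.2]
ft_force: [-7.2, -3.1, 12.9]
finger_gap: 0.0
grip_force: 6.6
```

Bolt 2 is tight, stopping at the same height. On to bolt 3.

Call:
carry_out(
  commands=[
    {"jaw": 0, "translation": [0, 0, -0.01], "spin": 0},
    {"jaw": 0, "translation": [0, 0, -0.015], "spin": 0},
    {"jaw": 0, "translation": [0, 0.015, 0], "spin": 0},
    {"jaw": 0, "translation": [0, 0.02, 0], "spin": 0},
    {"jaw": 0, "translation": [0, 0.02, 0], "spin": 0},
    {"jaw": 0, "translation": [0, 0.015, 0], "spin": 0},
    {"jaw": 0, "translation": [0, 0.005, 0], "spin": 0},
    {"jaw": 0, "translation": [0, 0, 0], "spin": 0},
  ],
)

```text
time: 22.3
tool_pos: [638.0, 310.0, 80.9]
tcp_rot: [180.0, -0.0, 70.2]
ft_force: [0.5, -0.5, -0.1]
finger_gap: 0.1
grip_force: 0.0
```

Call:
carry_out(
  commands=[
    {"jaw": 0, "translation": [0, 0, 0.008], "spin": 0},
    {"jaw": 0, "translation": [0, 0, 0.006], "spin": 0},
    {"jaw": 0, "translation": [0, 0, 0.003], "spin": 0},
    {"jaw": 0, "translation": [0, 0, 0.002], "spin": 0},
    {"jaw": 0, "translation": [0, 0, 0.002], "spin": 0},
    {"jaw": 0, "translation": [0, 0, 0.001], "spin": 0},
    {"jaw": 0, "translation": [0, 0, 0.001], "spin": 0},
    {"jaw": 0, "translation": [0, 0, 0], "spin": 0},
  ],
)

```text
time: 22.97
tool_pos: [636.9, 310.9, 57.9]
tcp_rot: [180.0, -0.0, 70.2]
ft_force: [-0.5, 1.2, 1.1]
finger_gap: 0.1
grip_force: 0.4
```

Call:
carry_out(
  commands=[
    {"jaw": 0, "translation": [0, 0, 0.001], "spin": 0},
    {"jaw": 0, "translation": [0, 0, 0], "spin": 0},
    {"jaw": 0, "translation": [0, 0, 0.001], "spin": 0},
    {"jaw": 0, "translation": [0, 0, 0], "spin": 0},
    {"jaw": 0, "translation": [0, 0, 0], "spin": 0},
    {"jaw": 0, "translation": [0, 0, 0], "spin": 0},
    {"jaw": 0, "translation": [0, 0, 0], "spin": 0},
    {"jaw": 0, "translation": [0, 0, 0], "spin": 0},
  ],
)

```text
time: 23.63
tool_pos: [637.1, 310.8, 55.9]
tcp_rot: [180.0, -0.0, 70.2]
ft_force: [0.5, 1.5, 1.9]
finger_gap: 0.4
grip_force: 0.6
```

Call:
carry_out(
  commands=[
    {"jaw": 0, "translation": [0, 0, 0.001], "spin": 0},
    {"jaw": 0, "translation": [0, 0, 0.001], "spin": 0},
    {"jaw": 0, "translation": [0, 0, 0.001], "spin": 0},
    {"jaw": 0, "translation": [0, 0, 0.001], "spin": 0},
    {"jaw": 0, "translation": [0, 0, 0], "spin": 0},
    {"jaw": 0, "translation": [0, 0, 0], "spin": 0},
    {"jaw": 0, "translation": [0, 0, 0], "spin": 0},
    {"jaw": 0, "translation": [0, 0, 0], "spin": 0},
  ],
)

```text
time: 24.3
tool_pos: [637.2, 310.8, 53.4]
tcp_rot: [180.0, -0.0, 70.2]
ft_force: [-3.9, -1.1, 10.3]
finger_gap: -0.0
grip_force: 5.3
```

Bolt 3 sinks 5 mm at about 2 N, then stops: it is the loose one. I'll rise and go over tab 3.

Call:
carry_out(
  commands=[
    {"jaw": 0, "translation": [0, 0, -0.013], "spin": 0},
    {"jaw": 0, "translation": [0, 0, -0.02], "spin": 0},
    {"jaw": 0.04, "translation": [0, 0, -0.02], "spin": 0},
    {"jaw": 0.04, "translation": [0.015, 0, 0], "spin": 0},
    {"jaw": 0.04, "translation": [0.015, 0, 0], "spin": 0},
    {"jaw": 0.04, "translation": [0.01, 0, 0], "spin": 0},
    {"jaw": 0.04, "translation": [0.004, 0, 0], "spin": 0},
    {"jaw": 0.04, "translation": [0, 0, 0], "spin": 0},
  ],
)

```text
time: 24.97
tool_pos: [651.6, 352.7, 104.5]
tcp_rot: [-180.0, 0.0, 70.3]
ft_force: [1.0, -0.0, -0.7]
finger_gap: 40.0
grip_force: 0.0
```

```bash
python3 - <<'E'
from h import *
import cv2
q=r.snapshot('scene');q=r.snapshot('scene');go(652.1,352.7,56)
cv2.imwrite("pics/a7.png",cv2.resize(q["pixels"][140:260,170:290],(600,600)))
E
```

```text
t 25.07 tcp [651.5 351.6 104.4] [-1.7997e+02  5.0000e-02  7.0240e+01] F [-0.43  0.24  0.55] gap 40.2 0.0
move mm [ 1.2  0.2 48.4] spin -0.001
```

View pics/a7.png

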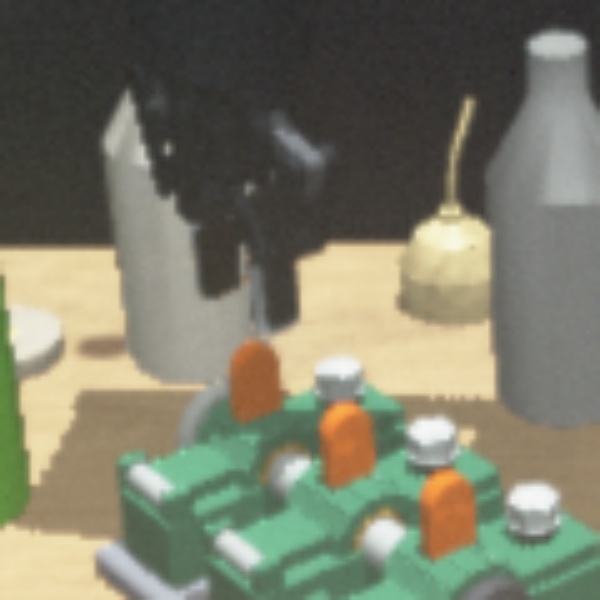

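The fingertips at crop (218,295) and (275,330) straddle tab 3, whose top is at (255,345). I'll descend 46 mm and close.

Call:
carry_out(
  commands=[
    {"jaw": 0.04, "translation": [0.001, 0, 0.01], "spin": 0},
    {"jaw": 0.04, "translation": [0, 0, 0.01], "spin": 0},
    {"jaw": 0.04, "translation": [0, 0, 0.01], "spin": 0},
    {"jaw": 0.04, "translation": [0, 0, 0.008], "spin": 0},
    {"jaw": 0.04, "translation": [0, 0, 0.005], "spin": 0},
    {"jaw": 0.04, "translation": [0, 0, 0.003], "spin": 0},
    {"jaw": 0.04, "translation": [0, 0, 0], "spin": 0},
    {"jaw": 0.04, "translation": [0, 0, 0], "spin": 0},
  ],
)

```text
time: 25.73
tool_pos: [652.2, 353.1, 58.8]
tcp_rot: [-180.0, -0.0, 70.2]
ft_force: [0.4, 0.0, 0.7]
finger_gap: 40.1
grip_force: 0.0
```

Call:
carry_out(
  commands=[
    {"jaw": 0, "translation": [0, 0, 0], "spin": 0},
    {"jaw": 0, "translation": [0, 0, 0], "spin": 0},
    {"jaw": 0, "translation": [0, 0, 0], "spin": 0},
    {"jaw": 0, "translation": [0, 0, 0], "spin": 0},
    {"jaw": 0, "translation": [0, 0, 0], "spin": 0},
    {"jaw": 0, "translation": [0, 0, 0], "spin": 0},
    {"jaw": 0, "translation": [0, 0, 0], "spin": 0},
    {"jaw": 0, "translation": [0, 0, 0], "spin": 0},
  ],
  squeeze=50,
)

```text
time: 26.4
tool_pos: [652.6, 353.4, 59.8]
tcp_rot: [180.0, -0.1, 70.2]
ft_force: [-1.4, -0.3, 6.0]
finger_gap: 9.1
grip_force: 49.9
```

Tab gripped at 9 mm. I'll lift along the arc, first to about 0.4 rad.

Call:
carry_out(
  commands=[
    {"jaw": 0, "translation": [0.002, 0, -0.003], "spin": 0},
    {"jaw": 0, "translation": [0.0025, 0, -0.0027], "spin": 0},
    {"jaw": 0, "translation": [0.0025, 0, -0.0026], "spin": 0},
    {"jaw": 0, "translation": [0.0025, 0, -0.0026], "spin": 0},
    {"jaw": 0, "translation": [0.0027, 0, -0.0023], "spin": 0},
    {"jaw": 0, "translation": [0.0028, 0, -0.0023], "spin": 0},
    {"jaw": 0, "translation": [0.0029, 0, -0.002], "spin": 0},
    {"jaw": 0, "translation": [0.003, 0, -0.002], "spin": 0},
  ],
)

```text
time: 27.07
tool_pos: [658.3, 369.3, 74.9]
tcp_rot: [-179.9, 0.4, 70.1]
ft_force: [2.4, -7.1, -9.6]
finger_gap: 8.9
grip_force: 48.5
```

```bash
cat >> h.py <<'E'
def tabs():
    import cv2
    q=r.snapshot('scene');q=r.snapshot('scene');hsv=cv2.cvtColor(q["pixels"],cv2.COLOR_BGR2HSV)
    m=cv2.inRange(hsv,(5,170,80),(14,255,255));m[:150]=0;m[260:]=0;m[:,:170]=0;m[:,300:]=0
    n,l,st,c=cv2.connectedComponentsWithStats(m)
    print([(c[i].round(1).tolist(),st[i,2:].tolist()) for i in range(1,n) if st[i,4]>10])
    return q
E
python3 -c "
from h import *
tabs();go(652.4+20.9*.337,353.2+20.9*.941,78)"
```

```text
[([239.0, 228.3], [10, 14, 96]), ([259.3, 241.7], [9, 16, 96])]
t 27.17 tcp [658.6 370.   75.3] [-179.91    0.33   70.17] F [ 2.97 -7.66 -7.02] gap 9.2 49.3
move mm [ 3.  -0.1 -2.7] spin -0.002
```

Call:
carry_out(
  commands=[
    {"jaw": 0, "translation": [0.0031, 0, -0.0018], "spin": 0},
    {"jaw": 0, "translation": [0.0032, 0, -0.0017], "spin": 0},
    {"jaw": 0, "translation": [0.0033, 0, -0.0015], "spin": 0},
    {"jaw": 0, "translation": [0.0034, 0, -0.0013], "spin": 0},
    {"jaw": 0, "translation": [0.0034, 0, -0.0011], "spin": 0},
    {"jaw": 0, "translation": [0.0034, 0, -0.001], "spin": 0},
    {"jaw": 0, "translation": [0.0035, 0, -0.0007], "spin": 0},
    {"jaw": 0, "translation": [0.0035, 0, -0.0006], "spin": 0},
  ],
)

```text
time: 27.83
tool_pos: [667.7, 394.6, 85.3]
tcp_rot: [-179.9, 0.4, 70.1]
ft_force: [0.5, -10.5, -3.3]
finger_gap: 9.2
grip_force: 48.7
```

Call:
carry_out(
  commands=[
    {"jaw": 0, "translation": [0.003, 0, -0.0004], "spin": 0},
    {"jaw": 0, "translation": [0.003, 0, -0.0003], "spin": 0},
    {"jaw": 0, "translation": [0, 0, 0], "spin": 0},
    {"jaw": 0, "translation": [0, 0, 0], "spin": 0},
    {"jaw": 0, "translation": [0, 0, 0], "spin": 0},
    {"jaw": 0, "translation": [0, 0, 0], "spin": 0},
    {"jaw": 0, "translation": [0, 0, 0], "spin": 0},
    {"jaw": 0, "translation": [0, 0, 0], "spin": 0},
  ],
)

```text
time: 28.5
tool_pos: [669.9, 400.6, 86.2]
tcp_rot: [-179.9, 0.3, 70.2]
ft_force: [1.8, -7.7, -4.3]
finger_gap: 8.7
grip_force: 49.0
```

```bash
python3 - <<'E'
from h import *
import cv2
q=tabs();go(652.4+52.7*.337,353.2+52.7*.941,88)
# bolt 3 predicted at opening angles (hinge x=58,z=58)
P=[]
for th in(.5,.7,.85,1.0):
    a=np.arctan2(24,-104)-th;P.append([58+106.7*np.cos(a),-75,58+106.7*np.sin(a)])
print(proj(q,bed2w([581.5,378,1.2267],P)).round(1).tolist())
print([(d["xy"],d["score"]) for d in r.landmark_of(q,"bolt_3")],[(d["xy"],d["score"]) for d in r.landmark_of(q,"tab_3")])
b=cv2.cvtColor(q["pixels"],cv2.COLOR_BGR2HSV);m=cv2.inRange(b,(55,90,40),(85,255,255))
for row in range(165,225,4):print(row,"".join("#" if v else "." for v in m[row,190:270]))
m=r.regions_of(q,"dust_cap");print([(d["xy"],d["score"]) for d in m])
E
```

```text
[([238.9, 228.4], [10, 14, 98]), ([259.3, 241.8], [9, 16, 103])]
t 28.6 tcp [669.9 400.6  86.2] [-179.93    0.32   70.16] F [ 1.28 -9.   -4.64] gap 9.3 49.0
move mm [ 2.2 -0.5 -1.8] spin -0.002
[[226.5, 198.4], [220.3, 195.0], [215.0, 193.5], [209.3, 193.0]]
[([256.9, 224.8], 0.57), ([273.7, 239.2], 0.54), ([219.1, 195.2], 0.46)] [([236.5, 227.2], 0.84), ([202.3, 207.2], 0.84), ([258.5, 237.9], 0.8)]
165 ................................................................................
169 ................................................................................
173 ................................................................................
177 ................................................................................
181 ................................................................................
185 ................................................................................
189 ................................................................................
193 ......................................####......................................
197 .......................................#######..................................
201 ......................................#####.....................................
205 ........................###........#####........................................
209 .........................############...........................................
213 ................................................................................
217 ................................................................................
221 ................................................................................
[([232.0, 318.4], 0.75), ([293.2, 301.4], 0.73), ([353.9, 271.0], 0.51)]
```

The cap is open about 0.8 rad: bolt 3 shows at (219,195), and the dust cap still stands at (232,318). I'll add a little margin.

Call:
carry_out(
  commands=[
    {"jaw": 0, "translation": [0.002, 0, -0.0002], "spin": 0},
    {"jaw": 0, "translation": [0.002, 0, -0.0002], "spin": 0},
    {"jaw": 0, "translation": [0.002, 0, 0], "spin": 0},
    {"jaw": 0, "translation": [0, 0, 0], "spin": 0},
    {"jaw": 0, "translation": [0, 0, 0], "spin": 0},
    {"jaw": 0, "translation": [0, 0, 0], "spin": 0},
    {"jaw": 0, "translation": [0, 0, 0], "spin": 0},
    {"jaw": 0, "translation": [0, 0, 0], "spin": 0},
  ],
)

```text
time: 29.42
tool_pos: [671.9, 406.1, 86.6]
tcp_rot: [-179.9, 0.3, 70.2]
ft_force: [1.0, -8.0, -4.2]
finger_gap: 9.3
grip_force: 49.0
```

```bash
python3 - <<'E'
from h import *
q=r.snapshot("scene");go(652.4+52.7*.337,353.2+52.7*.941,88)
print([(d["xy"],d["score"]) for d in r.landmark_of(q,"bolt_3")],[(d["xy"],d["score"]) for d in r.landmark_of(q,"tab_3")])
q=r.snapshot("scene");go(652.4+52.7*.337,353.2+52.7*.941,88)
print([(d["xy"],d["score"]) for d in r.landmark_of(q,"bolt_3")])
E
```

```text
t 29.47 tcp [671.9 406.   86.6] [-179.93    0.35   70.15] F [ 0.63 -9.31 -2.57] gap 9.0 49.0
move mm [-3.6 -0.5 -1.4] spin -0.002
[([274.5, 239.9], 0.67), ([256.0, 223.0], 0.52), ([215.8, 193.9], 0.47)] [([257.7, 241.7], 0.9), ([199.7, 210.8], 0.72), ([235.3, 220.5], 0.69)]
t 29.62 tcp [671.9 406.1  86.5] [-179.93    0.34   70.15] F [ 0.42 -9.81 -3.85] gap 8.7 49.0
move mm [-3.7 -0.5 -1.5] spin -0.002
[([256.0, 223.6], 0.64), ([216.4, 195.7], 0.61), ([275.7, 240.8], 0.52), ([259.7, 238.3], 0.5), ([235.3, 324.0], 0.38)]
```

Both the bolt position (~0.83 rad) and the arm's travel (~0.9 rad) put the cap well past 45°, steady and gripped. Handing in.

```bash
python3 -c "
from bench import r
print(r.hand_in())"
```

```text
the job is handed in; nothing more can be done
None
```

The job is handed in, but no verdict came back: the red dust cap stands rim down on the table, taps left to right found the right bolt loose (it sank 5 mm), and I finished holding its bearing cap open by its tab at an estimated 0.83–0.9 rad (48–52°).

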